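# Clamp a batch of T-bolts into the parts-washer cassette

### The job

Load the washer cassette with the two or three T-bolts that lie on the bench to the left of the boring head: loosen the cassette's front lock knob (left-hand thread, so clockwise) until its dog is clear of the cover, fold the cover right open, back to its stop, and lay every T-bolt flat in a lane of its own, stud to the front and its T-nut against the back stop. Fold the cover flat shut and turn the lock knob back tight so that the dog holds the cover; only then turn the tension knob on top clockwise until the sprung hold-down bar has deflected to its mark, the grooves of its two rods level with the top of the yoke. Leave the other things on the bench where they are.

Things in the scene. Friction and masses are not known exactly. Their poses are not given: they have to be found in the camera images.
- bolt_a_grip (a point): Grip point of a steel T-bolt, 130 mm long: stud 19 mm thick, T-nut block (30 mm long, 45 x 45 mm) on one end, 45 mm washer with nut 64 mm from the block. It lies flat, 45 mm high, on block and washer. The point is on the stud's axis, 22.5 mm up, 24 mm from the block; x axis along the stud, from block to free end, z up. May be absent (None).
- bolt_a_nut (a point): Centre of that bolt's T-nut block, 39 mm from the grip point; its flat end face lies 15 mm farther. Same axes. May be absent (None).
- bolt_b_grip (a point): Grip point of a steel T-bolt, 130 mm long: stud 19 mm thick, T-nut block (30 mm long, 45 x 45 mm) on one end, 45 mm washer with nut 73 mm from the block. It lies flat, 45 mm high, on block and washer. The point is on the stud's axis, 22.5 mm up, 24 mm from the block; x axis along the stud, from block to free end, z up. May be absent (None).
- bolt_b_nut (a point): Centre of that bolt's T-nut block, 39 mm from the grip point; its flat end face lies 15 mm farther. Same axes. May be absent (None).
- bolt_c_grip (a point): Grip point of a steel T-bolt, 135 mm long: stud 19 mm thick, T-nut block (30 mm long, 45 x 45 mm) on one end, 45 mm washer with nut 58 mm from the block. It lies flat, 45 mm high, on block and washer. The point is on the stud's axis, 22.5 mm up, 24 mm from the block; x axis along the stud, from block to free end, z up. May be absent (None).
- bolt_c_nut (a point): Centre of that bolt's T-nut block, 39 mm from the grip point; its flat end face lies 15 mm farther. Same axes. May be absent (None).
- cassette: Clamping cassette, fixed between the boring head and the long wooden case: base plate 162 x 174 mm, 8 mm thick. Origin on its underside; x from its front (lock knob) to its back (hinge), y to the left, z up. Three lanes along x, 55 mm apart, 52 mm clear; the floor is 8 mm up. Ribs 26 mm high, 3 mm thick, part the lanes from x = 34 to 70 mm; a back stop, 24 mm high, closes them at x = 68 mm.
- lane_left (a point): Where the centre of a T-nut block is when it lies in the left lane against the back stop, stud to the front; cassette axes. Equals x 53, y 55, z 30.5 mm in the cassette's frame. The sprung hold-down bar bears on the T-nuts here when the cover is shut.
- lane_middle (a point): The same for the middle lane (y = 0).
- lane_right (a point): The same for the right lane (y = -55 mm).
- lock_knob (a joint): Turn of the lock knob in rad; it carries a 61 mm steel dog below the grip. Left-hand thread: turning CLOCKWISE seen from above loosens it and the value grows. 0 = tight, the dog points to the back over the cover's front lip; from 1.1 on the dog is clear of the lip; stop at 2.3. Turns with 0.1 N m and stays where it is left.
- lock_grip (a point): Centre of the lock knob's grip: an upright fluted black knob, 38 mm across and 22 mm high, on a stud at the front of the cassette (96 mm before, 28 mm left of its origin). The point is 114 mm over the bench, 13 mm above the grip's underside, 26 mm above the dog.
- cover (a joint): Angle of the cover in rad: 0 = flat shut, 1.57 = upright, 1.7 = right open, at its stop (then all of it is 8 mm or more behind seated T-nuts). Steel frame, 152 x 150 mm, with a stiff hinge along its back edge; stays at any angle; takes about 10 N at the handle. A flange under it comes down 7 mm in front of seated T-nuts (fouls a nut over 8 mm short). The lock knob's dog holds it down.
- cover_handle (a point): Grip point on the cover's handle: a bow of 12 mm round steel on the right half of the cover's front edge, its rail 42 mm long (30 mm clear) along the cassette's y and 34 mm above the cover's top face. The point is the rail's middle, 50 mm right of the cover's middle and 110 mm over the bench when shut. It turns with the cover; the rail can turn within the grip.
- cover_hinge (a point): Middle of the cover's hinge axis, along the cassette's y at its back, 73 mm over the bench. The handle lies 142 mm before and 37 mm above it when shut, 37 mm behind and 142 mm above it when upright.
- tension_knob (a joint): Turn of the tension knob in rad, 0 (slack) to 7; CLOCKWISE seen from above tightens and the value grows. Its coarse screw draws the yoke and the sprung hold-down bar down 3 mm per rad. At 0 the bar is 3 mm clear of seated T-nuts; after contact the springs give 3 mm per rad (1.5 N per mm). Turns with 0.12 to 0.2 N m and stays where it is left.
- tension_grip (a point): Centre of the tension knob's grip: a fluted black knob, 42 mm across and 22 mm high, on the middle of the yoke on top of the cover. Cover shut and slack it is 146 mm over the bench, and sinks 3 mm per rad; it is 24 mm above the yoke's top face.
- hold_down (a joint): Deflection of the sprung hold-down bar in m: how far it and its two rods are pushed up against their springs, relative to the yoke. 0 = slack; 0.010 = the groove round each rod is level with the yoke's top face, the set mark.
- rod_mark (a point): Middle of the dark groove (2 mm high) round the left one of the two 10 mm rods that rise from the hold-down bar through the ends of the yoke. Slack, it is hidden 10 mm below the yoke's top face and the rod's end stands 3 mm proud; at the mark it is level with that face and the end 13 mm proud.
- yoke_top (a point): Middle of the yoke's top face. The yoke is an aluminium bar, 140 x 24 x 10 mm, across the top of the cover under the tension knob, with a spring cup under each end.
- spanner: Bystander: combination spanner, 133 mm, lying in front of the boring head. Origin at its underside.
- sleeve: Bystander: round steel collet sleeve, 44 mm wide, 36 mm high, standing behind the boring head. Origin under its centre.
- collet: Bystander: steel spring collet, 33 mm wide, 46 mm high, standing at the front edge of the bench before the cassette. Origin under its centre.

How it is judged (in metres and radians):
On the way, in this order (a step that is already met when the one before it is completed fails the run):
1. the lock knob is loosened clockwise until its dog is clear of the cover (value of joint lock_knob above 1.1 rad), for 0.2 s.
2. the cover is folded right open (value of joint cover above 1.5 rad), for 0.2 s.
3. every T-bolt lies flat in a lane, T-nut at the back stop, stud to the front (x of bolt_a_nut in the frame of cassette between 0.041 and 0.06 m and y of bolt_a_nut in the frame of cassette between -0.068 and 0.068 m and z of bolt_a_nut in the frame of cassette between 0.027 and 0.0345 m and angle between the x axis of each of bolt_a_grip, bolt_b_grip, bolt_c_grip and the x axis of cassette, either way round below 0.15 rad and x of bolt_b_nut in the frame of cassette between 0.041 and 0.06 m and y of bolt_b_nut in the frame of cassette between -0.068 and 0.068 m and z of bolt_b_nut in the frame of cassette between 0.027 and 0.0345 m and x of bolt_c_nut in the frame of cassette between 0.041 and 0.06 m and y of bolt_c_nut in the frame of cassette between -0.068 and 0.068 m and z of bolt_c_nut in the frame of cassette between 0.027 and 0.0345 m), for 0.3 s.
4. the cover is folded flat shut over the T-bolts (value of joint cover below 0.05 rad), for 0.2 s.
5. the lock knob is turned back tight, its dog over the cover's lip (value of joint lock_knob below 0.25 rad and value of joint cover below 0.05 rad), for 0.2 s.
6. the tension knob is turned until the hold-down bar has deflected to its mark (value of joint hold_down between 0.008 and 0.012 m), for 0.3 s.
At the end, for the whole second after the job is handed in: Every T-bolt lies flat in a lane, stud to the front within 0.15 rad, its T-nut no more than 12 mm short of the back stop; cover shut (under 0.05 rad), lock knob tight (under 0.25 rad), hold-down bar deflected 10 mm, give or take 2 mm; nothing touched by the robot (all of step 3 and all of step 5 and all of step 6).
It fails at once if the spanner is pushed aside by more than 30 mm (distance of spanner from where it was at the start of the episode above 0.03 m).
It fails at once if the sleeve is pushed aside by more than 30 mm (distance of sleeve from where it was at the start of the episode above 0.03 m).
It fails at once if the collet is pushed aside by more than 30 mm (distance of collet from where it was at the start of the episode above 0.03 m).
Of bolt_a, bolt_b, bolt_c only 2 to 3 are there at a start; the rules pass over those that are not, and their reading is None.
At some moment in a run one of bolt_a, bolt_b, bolt_c may be knocked a few centimetres aside while the robot is not near it.
Once in a run the grip may slacken for a moment while it holds something.
It also fails if it takes over 210 s, if anything falls off the work surface, if the arm or the gripper's body presses on something with over 40 N, if the wrist force passes 120 N, or if a joint passes its speed limit or range.

### The arm

A 6-joint arm with a two-finger parallel gripper is mounted at the origin on a cart in front of the work surface, level with it; the furniture and walls round the work are solid. World frame = base frame: x ahead of the robot, y to its left, z up, the work surface at z = 0. Lengths are in mm, angles in rad, forces in N, time in s.
With the tool pointing down it reaches from about 275 to 750 mm from the base axis. Payload 10.2 kg.
Tool frame: the origin (TCP) lies between the finger pads; the fingertips stand manip.tip_extent ahead of it and the grasp point (between the pads) lies 2 mm behind it (manip.tip_extent is the distance from the TCP to the fingertips, in mm); z points along the fingers, y is the direction in which the jaws open and shut (so a half turn about z gives the same grasp; the last joint's range is limited). The gripper opens to 85 mm and grips with 20 to 120 N. Pads are 22 mm wide; open, the fingers measure 114 mm over their backs; the gripper's body (76 mm by 85 mm) begins 54 mm behind the grasp point. The pads swing forward as they close: fully open they stand 13 mm farther back than shut.
Start: joints at [1.066, 0.313, 1.498, -0, 1.331, -0.223], TCP at [146.007, 504.295, 248.294] pointing down, gripper open.
Joint ranges: [-2.94, 2.94], [-0.97, 2.17], [0.19, 2.56], [-1.23, 4.37], [0.02, 3.11], [-2.88, 2.88]. Speed limits (rad/s): [2.39, 2.39, 3.01, 3.14, 3.14, 3.14].

### API

Orientations are given as a unit quaternion [w, x, y, z].
In Python, from station import manip, fingers, ik, snapshot, get_calibration, workorder gives the robot as it stands. The module is installed in compiled form; this text tells all that it offers. Calls block until the motion is done:
- manip.movep(position, orientation): joint-space move of the TCP to a pose.
- manip.move_l(position, vel=150, rotation=None): straight line of the TCP; rotation=None keeps the orientation; vel is the mean speed in mm/s.
- manip.move_j(angles): joint-space move.
- fingers.release() and fingers.clamp(): open the fingers fully, or close them until they stop; the grip force is fixed at half the most.
- manip.dwell(seconds).
- ik(position, orientation): joint angles nearest the present ones, or None.
- manip.get_state(): the state.
- snapshot(name): name is "side" or "top" or "wrist"; returns the picture (384x512x3 uint8, red, green, blue); there is no depth.
- get_calibration(name): a dict with "camera_matrix" (3x3 intrinsics, pixels), "extrinsics" (4x4, takes a point from camera to world coordinates). Camera axes: x right, y up, looking along -z (the intrinsics and any distortion apply to the point x, -y, -z); pixel columns grow to the right and rows downward; lengths in mm; the calibration is good to about 2 mm. A picture is of the moment at which its call begins: read the wrist's pose just before it. get_calibration takes no time and is no camera call; for the wrist camera it gives the pose at the moment of the call.
A pose or a line that the arm cannot do raises manip.PlanningError and nothing moves.
- workorder.close_job(): hands the job in, once; it reports no verdict.
The state is a dict: "t": time; "joint_pos": joint angles; "qvel": joint speeds; "tau": joint torques, N m; "eef_pos": TCP position; "tool_rot": TCP orientation; "force": force on the tool from outside, world axes, zero at the start; "moment": the same for the moment, N m; "finger_gap": finger opening in mm.
Only numpy, scipy, OpenCV 4.12 (cv2) and the standard library are available. Lean on these libraries where they do the work, as an engineer would, in place of code of your own. Each camera call takes 0.05 s, during which the arm holds its last target. There are 200 camera calls.

## Working session

There is one attempt and no reset: what is moved stays moved. The work goes in short steps, each a Python script; the robot and the scene stay as the last script left them, time stands still between calls to the robot, and variables do not carry over. Pictures are saved under pics/ and viewed, about 12 in all and at most 16, crops included, and the job is handed in when it is done.

```bash
mkdir -p pics; cat > h.py <<'E'
import numpy as np, cv2
from station import manip, fingers, ik, snapshot, get_calibration, workorder
from scipy.spatial.transform import Rotation as R
def shot(n,f):
    c=get_calibration(n); im=snapshot(n); cv2.imwrite('pics/'+f+'.png',im[:,:,::-1]); np.savez('pics/'+f+'.npz',K=c['camera_matrix'],E=c['extrinsics']); return im
def ray(f,u,v):
    c=np.load('pics/'+f+'.npz'); d=np.linalg.inv(c['K'])@[u,v,1]; d=np.array([d[0],-d[1],-d[2]])
    return c['E'][:3,3], c['E'][:3,:3]@d
def onz(f,u,v,z):
    o,d=ray(f,u,v); return o+d*(z-o[2])/d[2]
def proj(f,p):
    c=np.load('pics/'+f+'.npz'); q=c['E'][:3,:3].T@(np.asarray(p)-c['E'][:3,3]); q=c['K']@[q[0],-q[1],-q[2]]; return q[:2]/q[2]
def tri(a,b):
    o1,d1=ray(*a);o2,d2=ray(*b); d1=d1/np.linalg.norm(d1);d2=d2/np.linalg.norm(d2)
    s=np.linalg.lstsq(np.c_[d1,-d2],o2-o1,rcond=None)[0]; p,q=o1+s[0]*d1,o2+s[1]*d2
    return (p+q)/2,np.linalg.norm(p-q)
def quat(r): q=r.as_quat(); return [q[3],q[0],q[1],q[2]]
def down(yaw):
    "tool z down, tool y (jaw) axis at world angle yaw"
    y=np.array([np.cos(yaw),np.sin(yaw),0]); z=np.array([0,0,-1.]); return R.from_matrix(np.c_[np.cross(y,z),y,z])
E
python3 - <<'E'
from h import *
for n in ('side','top','wrist'):
    shot(n,n+'0'); c=get_calibration(n); print(n,c['camera_matrix'].tolist(),c['extrinsics'].round(3).tolist(),[k for k in c])
print(manip.get_state(),manip.tip_extent)
a=[cv2.imread(f'pics/{n}0.png') for n in('side','top')]
E
```

```text
side [[414.1039429644756, 0.0, 250.28651632788586], [0.0, 414.1039429644756, 191.37319035210365], [0.0, 0.0, 1.0]] [[0.091, 0.831, -0.549, 60.295], [-0.996, 0.068, -0.063, 100.76], [-0.015, 0.552, 0.834, 813.234], [0.0, 0.0, 0.0, 1.0]] ['camera_matrix', 'extrinsics']
top [[374.352973609094, 0.0, 261.8670935085593], [0.0, 374.352973609094, 195.44068978536993], [0.0, 0.0, 1.0]] [[-0.02, 0.995, -0.094, 440.647], [-1.0, -0.019, 0.006, 153.438], [0.004, 0.094, 0.996, 973.264], [0.0, 0.0, 0.0, 1.0]] ['camera_matrix', 'extrinsics']
wrist [[304.3159030927282, 0.0, 251.2712213800611], [0.0, 304.3159030927282, 191.0067106762604], [0.0, 0.0, 1.0]] [[0.279, -0.92, -0.277, 76.401], [0.96, 0.267, 0.081, 524.762], [-0.0, -0.289, 0.957, 373.746], [0.0, 0.0, 0.0, 1.0]] ['camera_matrix', 'extrinsics']
{'t': 0.15, 'joint_pos': array([ 1.06563138e+00,  3.13324107e-01,  1.49824813e+00, -1.44549190e-05,
        1.33095847e+00, -2.23387386e-01]), 'qvel': array([-0.00103242, -0.00054079, -0.00211871, -0.00042493,  0.00073909,
       -0.00122726]), 'tau': array([ 2.06693127e-03, -4.12376189e+01, -2.59797674e+01, -1.03236439e-04,
        3.26126297e-03, -1.64996618e-05]), 'eef_pos': array([145.91061699, 504.14578176, 247.87060785]), 'tool_rot': array([-1.60542314e-04,  1.40421427e-01,  9.90091714e-01, -4.40750732e-04]), 'force': array([ 0.42545696, -0.36786002,  0.92946035]), 'moment': array([ 0.0506284 ,  0.00325856, -0.02328209]), 'finger_gap': 85.08648537994256} 17.0
```

View pics/top0.png

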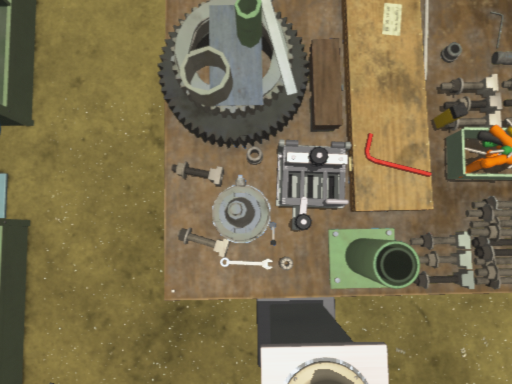

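View pics/side0.png

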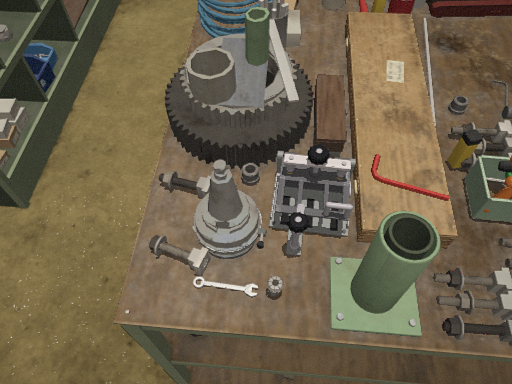

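Top view: two T-bolts at about (198,173) and (203,241). The cassette is at about (313,175), its lock knob at (303,222) and tension knob at (318,155). I'll get rough positions, then take closer wrist views.

```bash
python3 - <<'E'
from h import *
for nm,t,s in (('lock',(303,222),(298,221)),('tens',(318,155),(319,155))):
    print(nm,tri(('top0',*t),('side0',*s)))
for nm,p in (('b1 free',(177,170)),('b1 nut',(215,176)),('b2 free',(184,234)),('b2 nut',(221,247))): print(nm,onz('top0',*p,22))
for nm,p in (('b1 free',(166,178)),('b1 nut',(205,187)),('b2 free',(156,243)),('b2 nut',(200,260))): print(nm,onz('side0',*p,22))
E=get_calibration('wrist')['extrinsics']; s=manip.get_state()
q=s['tool_rot']; Rt=R.from_quat([q[1],q[2],q[3],q[0]])
print('cam in tool',Rt.inv().apply(E[:3,3]-s['eef_pos']),(Rt.inv().as_matrix()@E[:3,:3]).round(3).tolist())
# look above cassette, bolts
for f,p,yaw in (('w_cas',[430,60,330],np.pi/2),('w_bolt',[430,250,330],np.pi/2)):
    for k in (0,np.pi):
        print(f,k,ik(p,quat(down(yaw+k))))
E
```

```text
lock (array([458.87970707,  55.44082366, 115.60625823]), np.float64(0.015677624378994396))
tens (array([610.19766315,  18.02276906, 133.06499611]), np.float64(1.2277735117558402))
b1 free [600.34117009 364.19744681  22.        ]
b1 nut [582.92956797 266.86114514  22.        ]
b2 free [436.55492886 346.28150629  22.        ]
b2 nut [402.13634988 253.20062973  22.        ]
b1 free [602.63175455 361.29473154  22.        ]
b1 nut [584.75081255 265.84073696  22.        ]
b2 free [433.83519059 348.08614019  22.        ]
b2 nut [403.08420809 248.53782636  22.        ]
cam in tool [  72.5251679     0.35984948 -125.86202262] [[-0.001, 0.957, 0.289], [1.0, 0.001, -0.0], [-0.0, 0.289, -0.957]]
w_cas 0 [-1.32541794e-01  5.76370075e-02  1.59450726e+00 -4.44089210e-16
  1.48944839e+00 -1.70333812e+00]
w_cas 3.141592653589793 [-1.32541794e-01  5.76370075e-02  1.59450726e+00 -4.44089210e-16
  1.48944839e+00  1.43825453e+00]
w_bolt 0 [ 2.90623514e-01  2.04560590e-01  1.42619408e+00 -4.44089210e-16
  1.51083798e+00 -1.28017281e+00]
w_bolt 3.141592653589793 [ 2.90623514e-01  2.04560590e-01  1.42619408e+00 -4.44089210e-16
  1.51083798e+00  1.86141984e+00]
```

```bash
python3 - <<'E'
from h import *
print('head top',tri(('top0',238,208),('side0',220,168)), 'pipe',tri(('top0',398,264),('side0',408,237)))
for f,p,yaw in (('w_b2',[400,300,300],np.pi/2),('w_b1',[570,310,300],np.pi/2),('w_cas',[520,30,270],np.pi/2)):
    manip.movep(p,quat(down(yaw))); manip.dwell(.3); shot('wrist',f)
print(manip.get_state()['t'],manip.get_state()['joint_pos'])
cv2.imwrite('pics/bolts.png',np.hstack([cv2.resize(cv2.imread(f'pics/{f}.png'),(400,300)) for f in('w_b2','w_b1')]))
E
```

```text
head top (array([486.06314544, 199.03438115, 234.43193609]), np.float64(4.865399365765556)) pipe (array([ 371.94659271, -107.29872059,  244.00894347]), np.float64(6.041294517845783))
4.2667 [-1.66730015e-01  2.88811166e-01  1.47298983e+00  1.34700494e-05
  1.37976604e+00 -1.73825432e+00]
```

View pics/bolts.png

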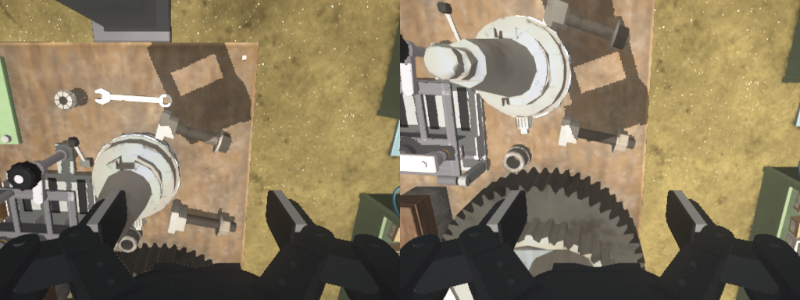

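View pics/w_cas.png

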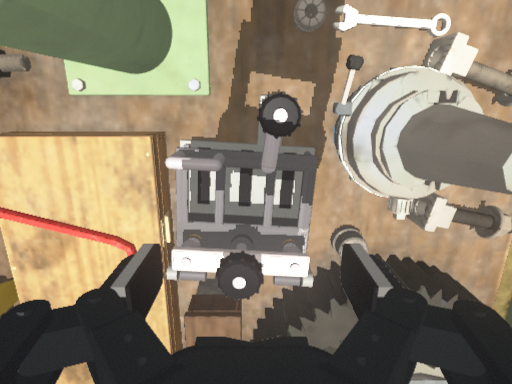

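```bash
python3 - <<'E'
from h import *
im=cv2.imread('pics/w_cas.png'); cv2.imwrite('pics/cas_z.png',cv2.resize(im[80:310,150:340],None,fx=2.6,fy=2.6,interpolation=cv2.INTER_CUBIC))
for p,z in (((279,116),123),((239,283),157),((240,276),157),((240,275),146)): print(p,z,onz('w_cas',*p,z).round(1))
E
```

```text
(279, 116) 123 [461.8  54.8 123. ]
(239, 283) 157 [606.5  19.6 157. ]
(240, 276) 157 [599.3  20.6 157. ]
(240, 275) 146 [605.2  20.2 146. ]
```

View pics/cas_z.png

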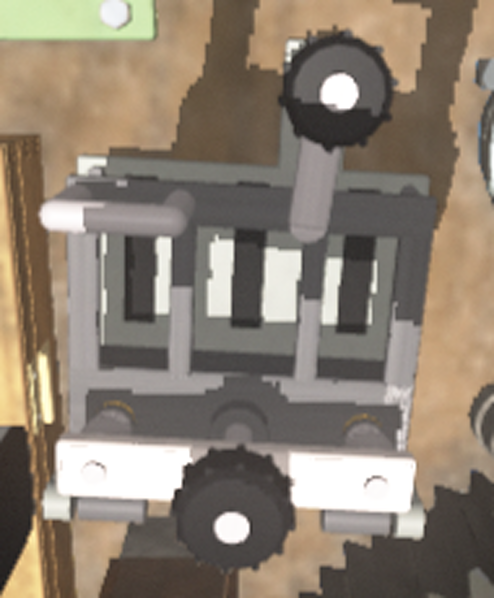

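```bash
python3 - <<'E'
from h import *
c=lambda x,y,z:onz('w_cas',x/2.6+150,y/2.6+80,z)
rl,rr=c(375,484,125),c(94,471,125); d=(rl-rr)[:2]; print('rods',rl,rr,np.linalg.norm(d)); yaw=np.arctan2(-d[0],d[1]); print('yaw',yaw)
print('handle',c(48,213,110),c(185,213,110))
print('lock',c(340,92,125)); print('tens',c(232,527,160))
m=(rl+rr)[:2]/2; lk=c(340,92,125)[:2]
# yaw also from lock and rods mid: local vector (x,-28)
v=m-lk; L=np.linalg.norm(v); print(L, np.sqrt(L*L-28**2)-96, np.arctan2(v[1],v[0])+np.arcsin(28/L))
# hinge barrel ends at z 73
hl,hr=c(415,523,73),c(45,505,73); d=(hl-hr)[:2]; print('hinge',hl,hr,np.arctan2(-d[0],d[1]))
# base front edge / corners floor z 8
b=[c(80,160,8),c(428,180,8)]; d=(b[1]-b[0])[:2]; print('basefront',b,np.linalg.norm(d),np.arctan2(-d[0],d[1]))
E
```

```text
rods [608.27959995  73.85827233 125.        ] [602.64406925 -34.34090698 125.        ] 108.34584260904603
yaw -0.05203775990852422
handle [505.01748567 -48.2636516  110.        ] [505.00698827   1.96802305 110.        ]
lock [461.13171212  56.16813776 125.        ]
tens [604.14338662  19.96895736 160.        ]
148.8517137098215 50.19450288690976 -0.05787535304281424
hinge [659.72296106 101.75017365  73.        ] [650.13057189 -70.64296247  73.        ] -0.05558520546156528
basefront [array([499.21943361, -58.7149567 ,   8.        ]), array([508.96888769, 111.70418504,   8.        ])] 170.69779063279174 -0.05714639041672225
```

```bash
cat >> h.py <<'E'
YAW=-0.055; C0=np.array([554,22.9,0])
def W(p): return C0+R.from_euler('z',YAW).apply(p)
def st(): return manip.get_state()
def rep(s=''):
    a=st(); print(s,'t',round(a['t'],1),'p',a['eef_pos'].round(1),'F',a['force'].round(1),'M',a['moment'].round(2),'gap',round(a['finger_gap'],1),'q6',round(a['joint_pos'][5],2),flush=True)
def goq(p,yaw,q6min=-2.7,q6max=2.7):
    "pick the half-turn variant nearest/with q6 in window"
    c=[]
    for k in (-1,0,1):
        j=ik(p,quat(down(yaw+k*np.pi)))
        if j is not None and q6min<=j[5]<=q6max: c.append((abs(j[5]),j))
    return min(c,key=lambda t:t[0])[1]
def turn(dq,n):
    "turn last joint by dq in n steps"
    q=np.array(st()['joint_pos'])
    for i in range(1,n+1):
        t=q.copy(); t[5]=q[5]+dq*i/n; manip.move_j(t)
E
python3 - <<'E'
from h import *
p=np.array([461.1,55.8,200])
for y in (0,-.3,.3,np.pi/2): print(y,[ik(p,quat(down(y+k)))[5].round(2) for k in (0,np.pi)])
E
```

```text
Traceback (most recent call last):
TypeError: 'NoneType' object is not subscriptable
```

```bash
python3 - <<'E'
from h import *
p=np.array([461.1,55.8,200])
for y in (0,-.3,.3,np.pi/2,-2.5,2.5): 
    j=ik(p,quat(down(y))); print(y,None if j is None else j.round(2))
print(st()['joint_pos'])
E
```

```text
0 [-0.13  0.23  1.74 -0.    1.17 -0.13]
-0.3 [-0.13  0.23  1.74 -0.    1.17  0.17]
0.3 [-0.13  0.23  1.74 -0.    1.17 -0.43]
1.5707963267948966 [-0.13  0.23  1.74 -0.    1.17 -1.7 ]
-2.5 [-0.13  0.23  1.74 -0.    1.17  2.37]
2.5 [-0.13  0.23  1.74 -0.    1.17 -2.63]
[-1.66730015e-01  2.88811166e-01  1.47298983e+00  1.34700494e-05
  1.37976604e+00 -1.73825432e+00]
```

```bash
python3 - <<'E'
from h import *
manip.movep([461.1,55.9,200],quat(down(np.pi/2))); 
manip.move_l([461.1,55.9,112],vel=80); rep('at'); fingers.clamp(); rep('clamp')
turn(1.9,6); rep('turned'); fingers.release(); rep('rel'); manip.move_l([461.1,55.9,230],vel=120)
manip.movep([440,30,290],quat(down(np.pi/2)));manip.dwell(.2);shot('wrist','w_lock')
im=cv2.imread('pics/w_lock.png'); u,v=proj('w_lock',[480,20,100]).astype(int);print(u,v,rep())
v=max(v,130);cv2.imwrite('pics/lock_z.png',cv2.resize(im[v-130:v+130,u-130:u+130],None,fx=2,fy=2))
E
```

```text
at t 6.0 p [461.4  55.9 112.4] F [-0.1 -1.2 -0.1] M [ 0.01  0.02 -0.02] gap 85.0 q6 -1.7
clamp t 6.5 p [461.2  55.5 112.5] F [-3.1 -2.6  4.9] M [-0.52  0.4   0.07] gap 36.1 q6 -1.7
turned t 8.9 p [459.8  54.6 112.5] F [-10.9 -10.4   7.6] M [-1.64  1.6  -0.08] gap 35.6 q6 0.19
rel t 9.4 p [461.3  55.6 112.6] F [-0.9 -0.1  0.3] M [ 0.03 -0.02 -0.03] gap 85.5 q6 0.2
 t 12.5 p [440.   30.  289.9] F [-0.3 -0.2  0.3] M [-0.01  0.01  0.  ] gap 85.2 q6 -1.77
242 205 None
```

View pics/lock_z.png

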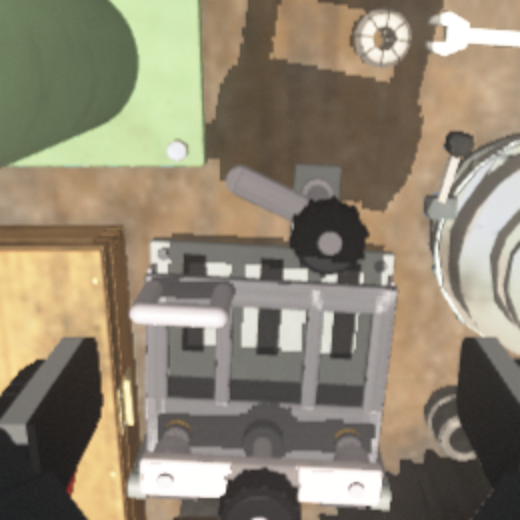

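The dog now points front-right in w_lock (crop ~(240,180)), clear of the cover. I need the case height next, because the right finger goes near the case when gripping the bow lengthwise.

```bash
python3 - <<'E'
from h import *
print('case key',tri(('top0',369,158),('side0',374,175)), tri(('top0',430,174),('side0',446,197)),tri(('top0',354,210),('w_cas',22,133)))
print('case left corner at z=60,100:',onz('w_cas',160,133,60),onz('w_cas',160,133,100))
x=lambda u,v,z:onz('w_lock',u/2+112,v/2+75,z)
print('handle',x(133,313,110),x(230,313,110),'case edge',x(120,230,60),x(120,230,80))
h=np.array([505,-24,110]);
for th in (0,.5,1,1.5,1.7):
    r=R.from_euler('z',YAW).apply([142-142*np.cos(th)+37*np.sin(th),0,142*np.sin(th)+37*np.cos(th)-37]); j=ik(h+r+[0,0,2],quat(down(np.pi/2+YAW))); print(th,(h+r).round(),None if j is None else j.round(2))
E
```

```text
case key (array([ 611.95868641, -112.04140678,   74.54141202]), np.float64(5.40566189451385)) (array([ 570.79429727, -261.20667558,   68.39372287]), np.float64(5.419747336051915)) (array([462.65780038,  -5.47726854, 346.11743587]), np.float64(19.55339817252995))
case left corner at z=60,100: [483.0493243  -68.76124318  60.        ] [478.83646854 -56.93384461 100.        ]
handle [505.9831693  -49.43907236 110.        ] [506.04024329   3.58571771 110.        ] case edge [473.5278652  -66.51937737  60.        ] [467.56950398 -61.08809011  80.        ]
0 [505. -24. 110.] [-0.28  0.43  1.73 -0.    0.99 -1.8 ]
0.5 [540. -26. 174.] [-0.26  0.41  1.55 -0.    1.17 -1.78]
1 [601. -29. 212.] [-0.24  0.51  1.3  -0.    1.33 -1.76]
1.5 [674. -33. 217.] [-0.22  0.68  1.02 -0.    1.45 -1.74]
1.7 [702. -35. 209.] [-0.22  0.75  0.9  -0.    1.49 -1.73]
```

```bash
cat >> h.py <<'E'
H0=np.array([505.5,-23.2,110.])
def hand(th): return H0+R.from_euler('z',YAW).apply([142-142*np.cos(th)+37*np.sin(th),0,142*np.sin(th)+37*np.cos(th)-37])
QH=quat(down(np.pi/2+YAW))
def sweep(a,b,n,dz=2):
    for th in np.linspace(a,b,n+1)[1:]: manip.move_l(hand(th)+[0,0,dz],vel=110)
E
python3 - <<'E'
from h import *
manip.movep(hand(0)+[0,0,90],QH); manip.move_l(hand(0)+[0,0,2],vel=80); rep('at'); fingers.clamp(); rep('clamp')
for i in range(6):
    sweep(1.7*i/6,1.7*(i+1)/6,2); rep()
fingers.release(); rep('rel'); manip.move_l(hand(1.7)+[0,0,80],vel=120)
shot('side','s_open'); shot('top','t_open')
a=cv2.imread('pics/s_open.png')[90:290,130:390]; b=cv2.imread('pics/t_open.png')[90:290,130:390]
cv2.imwrite('pics/open.png',np.hstack([cv2.resize(a,None,fx=1.5,fy=1.5),cv2.resize(b,None,fx=1.5,fy=1.5)]))
E
```

```text
at t 14.3 p [505.8 -23.3 112.5] F [-0.2 -0.7  0.3] M [-0.02 -0.02  0.  ] gap 85.6 q6 -1.79
clamp t 14.8 p [505.6 -24.7 113.2] F [-6.9 -8.2 10.3] M [-1.76  1.04 -0.13] gap 51.6 q6 -1.79
 t 15.4 p [522.3 -25.7 150.6] F [ 3.8 -8.2 -4.7] M [-1.45 -0.35 -0.14] gap 51.2 q6 -1.79
 t 16.1 p [547.8 -27.1 182.5] F [ 0.7 -8.9 -2.3] M [-1.35  0.   -0.14] gap 51.0 q6 -1.78
 t 16.8 p [582.1 -29.3 206.4] F [ 2.1 -7.2 -0.7] M [-1.88 -0.23 -1.99] gap 49.8 q6 -1.76
 t 17.5 p [620.1 -29.4 219. ] F [-0.3  0.2  0.7] M [-0.02  0.04  0.02] gap -0.0 q6 -1.75
 t 18.2 p [661.4 -31.7 220.7] F [-0.6  0.  -0.1] M [ 0.03 -0.01 -0.  ] gap -0.0 q6 -1.74
 t 18.9 p [701.6 -34.  210.9] F [ 0.9 -0.9 -0. ] M [-0.01 -0.02 -0.04] gap 0.1 q6 -1.73
rel t 19.6 p [702.2 -34.  211. ] F [-0.6 -0.3  0.2] M [-0.03 -0.03  0.03] gap 85.5 q6 -1.73
```

View pics/open.png

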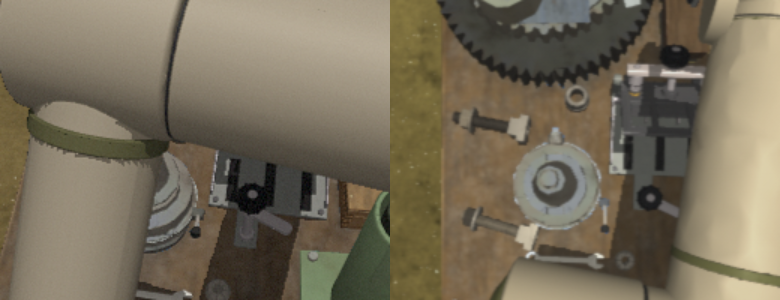

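The grip slipped at about 0.9–1 rad, so the cover is part open. I'll push it the rest of the way with closed fingers against its front edge.

```bash
python3 - <<'E'
from h import *
u=R.from_euler('z',YAW).apply([1,0,0]); hx=H0+142*u; hx[2]=73
def edge(th): return hx-u*(150*np.cos(th)+15)+[0,0,150*np.sin(th)-14+17]
fingers.clamp(); manip.move_l(edge(.7)-30*u+[0,0,100],vel=250); manip.move_l(edge(.7)-20*u,vel=150); rep()
for th in np.linspace(.75,1.72,9): 
    manip.move_l(edge(th),vel=80); rep(round(th,2))
    if abs(st()['force'][0])>30: break
manip.move_l(edge(th)-60*u+[0,0,40],vel=200)
manip.movep([430,60,300],quat(down(np.pi/2))); manip.dwell(.2); shot('wrist','w_open'); shot('top','t_open2'); shot('side','s_open2')
a=cv2.imread('pics/w_open.png');b=cv2.imread('pics/t_open2.png')[90:290,150:416]
cv2.imwrite('pics/open2.png',np.hstack([cv2.resize(a,(400,300)),cv2.resize(b,(400,300))]))
E
```

```text
t 23.2 p [498.3 -22.9 173.3] F [ 0.1 -0.5  0.4] M [ 0.    0.01 -0.04] gap -0.0 q6 -1.8
0.75 t 23.7 p [522.6 -24.1 178.4] F [0.2 0.2 0.2] M [ 0.   -0.02 -0.04] gap -0.1 q6 -1.79
0.87 t 24.1 p [535.8 -24.9 190.7] F [0.3 0.1 0.1] M [ 0.02 -0.02  0.02] gap -0.3 q6 -1.78
0.99 t 24.5 p [550.4 -25.7 201.4] F [ 0.3 -0.7 -0. ] M [ 0.02 -0.01 -0.03] gap 0.2 q6 -1.78
1.11 t 24.8 p [566.2 -26.5 210.3] F [-0.5  0.3 -0.5] M [ 0.   -0.   -0.03] gap 0.1 q6 -1.77
1.23 t 25.2 p [583.  -27.5 217.3] F [-0.1  0.1  0.1] M [-0.02 -0.02  0.01] gap -0.1 q6 -1.76
1.36 t 25.6 p [600.3 -28.4 222.3] F [0.4 0.3 0.1] M [ 0.03 -0.04  0.07] gap -0.3 q6 -1.76
1.48 t 26.0 p [618.2 -29.4 225.1] F [ 0.2 -0.2  0.1] M [0.01 0.03 0.  ] gap -0.1 q6 -1.75
1.6 t 26.3 p [636.3 -30.4 225.7] F [-0.3 -0.9 -0.3] M [-0.02  0.03 -0.05] gap -0.2 q6 -1.75
1.72 t 26.7 p [651.8 -31.2 224.9] F [-19.6  -0.1   8.7] M [ 0.13  3.24 -0.02] gap 0.1 q6 -1.74
```

View pics/open2.png

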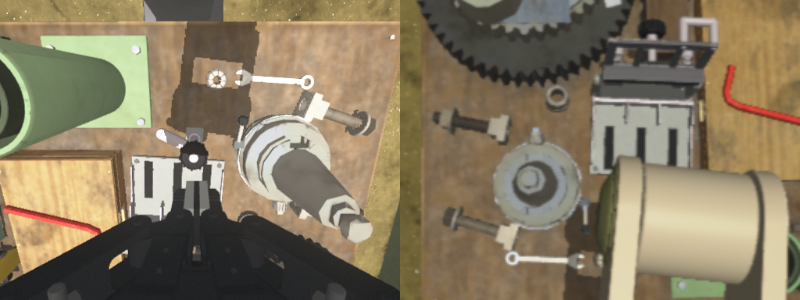

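Cover is open at its stop: 20 N at 1.72, and the open frame shows in the right-hand top view at about (655,50). Only two bolts lie left of the head. Next, close views of both bolts.

```bash
python3 - <<'E'
from h import *
fingers.release()
for f,p,y in (('c_b2',[416,289],-.36),('c_b1',[590,306],-.17)):
    q=quat(down(y)); manip.movep([*p,300],q); manip.move_l([*p,170],vel=250); manip.dwell(.15); shot('wrist',f); rep(f); manip.move_l([*p,300],vel=300)
cv2.imwrite('pics/cb.png',np.hstack([cv2.resize(cv2.imread(f'pics/{f}.png'),(400,300)) for f in('c_b2','c_b1')]))
E
```

```text
c_b2 t 32.1 p [416.6 289.2 171.4] F [0.8 1.6 0. ] M [-0.02  0.03 -0.02] gap 85.4 q6 0.74
c_b1 t 34.3 p [590.4 306.2 171.9] F [-0.6 -0.   0.3] M [0.01 0.01 0.04] gap 85.3 q6 0.47
```

View pics/cb.png

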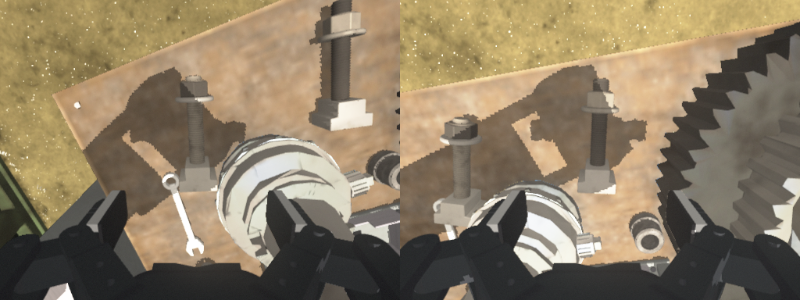

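```bash
python3 - <<'E'
from h import *
a=[cv2.resize(cv2.convertScaleAbs(cv2.imread(f'pics/{f}.png')[80:260,x0:x0+120],alpha=1.5,beta=20),None,fx=3.3,fy=3.3,interpolation=cv2.INTER_CUBIC) for f,x0 in(('c_b2',190),('c_b1',190))]
cv2.imwrite('pics/cbz.png',np.hstack(a)); print(a[0].shape)
E
```

```text
(594, 396, 3)
```

View pics/cbz.png

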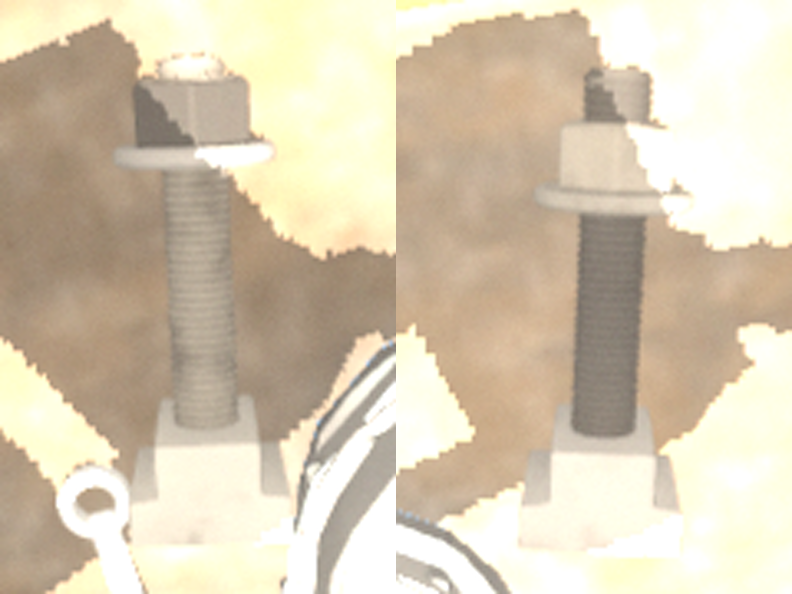

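```bash
python3 - <<'E'
from h import *
c=lambda f,x,y,z:onz(f,x/3.3+190,y/3.3+80,z)
for n,f,w,b,j,wz in (('b2','c_b2',(197,172),(206,410),(206,430),(194,155)),('b1','c_b1',(216,215),(209,420),(209,437),(217,198))):
    A,B,J=c(f,*w,24),c(f,*b,24),c(f,*j,32); d=(A-B)[:2]; d/=np.linalg.norm(d)
    print(n,'ang',np.arctan2(d[1],d[0]),'face',J.round(1),'grip',(B[:2]+d*((J[:2]-B[:2])@d+24)).round(1),'washer dist',(c(f,*wz,45)[:2]-J[:2])@d)
# head flange from top0: silhouette leftmost / front-left points
for z in (0,20,40): 
    l,r=onz('top0',212,213,z),onz('top0',270,213,z); print(z,l,r)
E
```

```text
b2 ang 1.2470205475434792 face [410.4 265.7  32. ] grip [418.1 288.4] washer dist 77.12257104914225
b1 ang 1.3700543813323705 face [589.4 279.2  32. ] grip [594.2 302.7] washer dist 68.82992671626879
0 [489.31518317 278.0486182    0.        ] [486.36630415 127.34867687   0.        ]
20 [488.31508197 275.48794654  20.        ] [485.42680067 127.88479989  20.        ]
40 [487.31498077 272.92727489  40.        ] [484.48729719 128.4209229   40.        ]
```

```bash
python3 - <<'E'
from h import *
# ray in tool frame (fixed camera mount)
K=get_calibration('wrist')['camera_matrix']; M=np.array([[-.001,.957,.289],[1,.001,0],[0,.289,-.957]]); o=np.array([72.5,.4,-125.9])
def rt(u,v):
    d=np.linalg.inv(K)@[u,v,1]; return M@np.array([d[0],-d[1],-d[2]])
for f in ('w_cas','w_open'):
    g=cv2.cvtColor(cv2.imread(f'pics/{f}.png'),cv2.COLOR_BGR2GRAY)
for nm,u,v,y in (('open L',163,248,-42.5),('open R',338,248,42.5)):
    d=rt(u,v); s=(y-o[1])/d[1]; print(nm,(o+s*d).round(1))
d=rt(252,230); s=(11-o[0])/d[0]; print('closed x=11',(o+s*d).round(1)); s=(0-o[0])/d[0]; print('closed x=0',(o+s*d).round(1))
a=cv2.imread('pics/w_open.png')[200:300,190:320]; b=cv2.imread('pics/w_cas.png')[220:320,90:220]
cv2.imwrite('pics/tips.png',np.hstack([cv2.resize(x,None,fx=3,fy=3) for x in(a,b)]))
E
```

```text
open L [  3.3 -42.5   7.5]
open R [ 3.2 42.5  7.6]
closed x=11 [11.   0.7 11.5]
closed x=0 [ 0.   0.8 36.1]
```

View pics/tips.png

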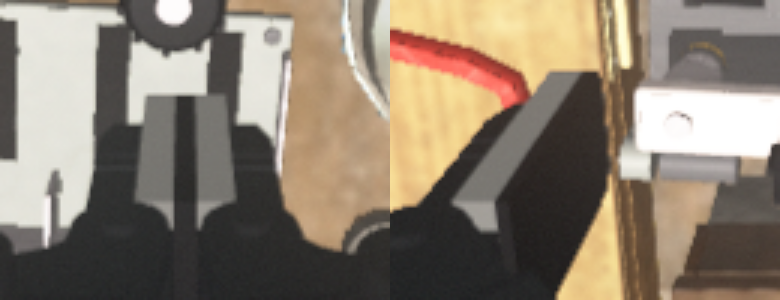

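```bash
cat >> h.py <<'E'
def bolt_rot(ang,phi=0): return R.from_rotvec(phi*np.array([np.cos(ang),np.sin(ang),0]))*down(ang-np.pi/2)
E
python3 - <<'E'
from h import *
ang=1.247; d=np.array([np.cos(ang),np.sin(ang),0]); jy=np.array([np.sin(ang),-np.cos(ang),0])  # jaw axis toward head
g=np.array([410.4,265.7,0])+30*d
p=g-24*jy; q=quat(bolt_rot(ang)); print('grip',g,p)
manip.movep(p+[0,0,150],q); manip.move_l(p+[0,0,26.5],vel=100); rep('down'); fingers.clamp(); rep('clamp')
manip.move_l(p+[0,0,90],vel=80); rep('up'); manip.move_l(p+[0,0,310],vel=200); rep('high'); manip.dwell(.2); shot('wrist','h_b2')
cv2.imwrite('pics/h_b2z.png',cv2.resize(cv2.imread('pics/h_b2.png')[80:384,130:400],None,fx=1.8,fy=1.8))
E
```

```text
grip [419.94503679 294.1410315    0.        ] [397.19221159 301.77706093   0.        ]
down t 37.2 p [397.5 301.9  27. ] F [-0.9 -0.7  0. ] M [-0.03  0.01  0.02] gap 85.5 q6 0.74
clamp t 37.8 p [398.3 302.   27.6] F [ 3.4 -1.3 10.1] M [-0.33 -0.58 -0.09] gap 17.2 q6 0.74
up t 38.8 p [396.8 301.6  89.4] F [ 0.5 -0.6 -5.8] M [ 0.08 -0.04 -0.05] gap 16.6 q6 0.74
high t 40.0 p [396.9 301.6 308.9] F [ 0.1  0.5 -5.1] M [ 0.11 -0.05  0.02] gap 17.2 q6 0.74
```

View pics/h_b2z.png

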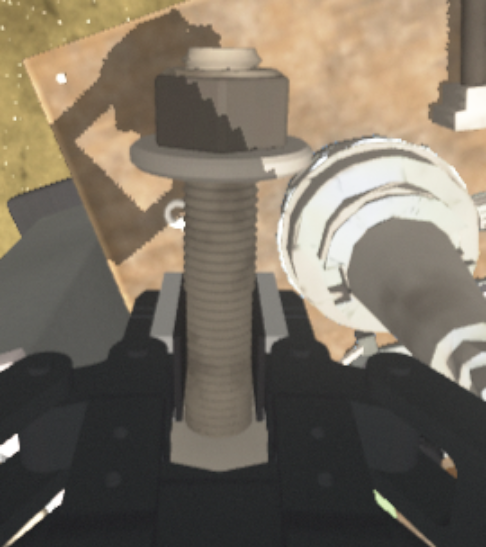

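```bash
cat >> h.py <<'E'
_M=np.array([[-.001,.957,.289],[1,.001,0],[0,.289,-.957]]); _o=np.array([72.5,.4,-125.9])
def tool_at(u,v,z):
    d=_M@(lambda e:np.array([e[0],-e[1],-e[2]]))(np.linalg.inv(get_calibration('wrist')['camera_matrix'])@[u,v,1]); return _o+d*(z-_o[2])/d[2]
E
python3 - <<'E'
from h import *
f=lambda x,y,z:tool_at(x/1.8+130,y/1.8+80,z).round(1)
print('washer',f(222,180,-18.5),f(222,165,-18.5),'junction',f(222,435,-5.5),'stud end',f(224,48,4),'nut edges',f(222,85,-11))
E
```

```text
washer [ 44.3   1.2 -18.5] [ 47.4   1.2 -18.5] junction [-28.7   1.3  -5.5] stud end [69.5  1.7  4. ] nut edges [ 62.5   1.2 -11. ]
```

```bash
cat >> h.py <<'E'
def seat(xs,y,zt,q,off=np.zeros(3)):
    "approach 8 mm short of seat, lower, push to the stop by force"
    manip.movep(W([xs-8,y,310])+off,q); manip.move_l(W([xs-8,y,110])+off,vel=200); rep('above')
    manip.move_l(W([xs-8,y,zt+12])+off,vel=80); rep('low'); manip.move_l(W([xs-8,y,zt+.5])+off,vel=30); rep('floor')
    f0=st()['force'].copy()
    for i in range(1,16):
        manip.move_l(W([xs-8+i,y,zt+.5])+off,vel=20); f=st()['force']
        if f[0]-f0[0]<-12: break
    rep('stop after %d mm'%i)
E
python3 - <<'E'
from h import *
seat(9,0,34.5,QH); 
E
```

```text
above t 43.5 p [555.6  22.8 111.1] F [ 0.4  0.2 -5.4] M [-0.03  0.08 -0.04] gap 16.7 q6 -1.69
low t 44.4 p [555.4  22.8  47. ] F [ 0.2 -0.4 -4.9] M [0.05 0.08 0.01] gap 16.6 q6 -1.69
floor t 45.0 p [555.   22.8  35.7] F [-4.7  0.4  6.4] M [0.06 0.81 0.02] gap 17.0 q6 -1.69
stop after 10 mm t 47.5 p [562.8  22.5  35.6] F [-17.2  -0.9  15.4] M [-0.06  2.7   0.01] gap 17.3 q6 -1.68
```

```bash
python3 - <<'E'
from h import *
fingers.release(); rep('rel'); p=st()['eef_pos']; manip.move_l(p+[0,0,120],vel=150)
manip.movep(W([-110,0,330]),QH); manip.dwell(.2); shot('wrist','p_b2'); manip.movep([560,290,310],quat(bolt_rot(1.37)));manip.dwell(.2); shot('wrist','c_b1b')
a=cv2.imread('pics/p_b2.png');b=cv2.imread('pics/c_b1b.png')
u,v=proj('p_b2',W([0,0,30])).astype(int);print(u,v); u0,v0=max(u-100,0),max(v-110,0)
u1,v1=proj('c_b1b',[594,303,22]).astype(int);print(u1,v1);u1,v1=max(u1-80,0),max(v1-80,0)
print(u0,v0,u1,v1)
cv2.imwrite('pics/pz.png',np.hstack([cv2.resize(a[v0:v0+200,u0:u0+200],(500,500)),cv2.resize(b[v1:v1+200,u1:u1+120],(300,500))]))
E
```

```text
rel t 48.1 p [565.   22.3  35. ] F [0.4 0.2 0.2] M [ 0.03  0.   -0.02] gap 85.2 q6 -1.68
251 225
273 141
151 115 193 61
```

View pics/pz.png

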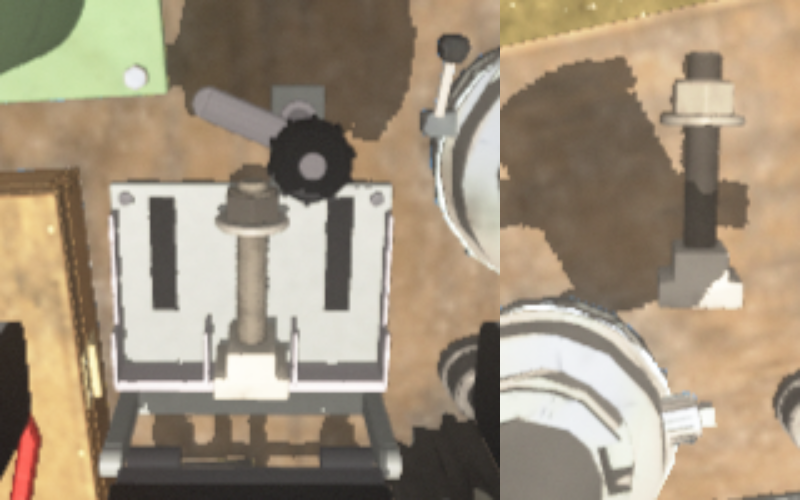

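```bash
python3 - <<'E'
from h import *
f=lambda x,y,z:((proj('p_b2',W([x,y,z]))-[151,115])*2.5).round(0)
for z in (8,14,20,26,34): print(z,'rib front',f(34,27.5,z),'Lwall mid',f(10,82.5,z),'Rwall',f(10,-82.5,z),'stop back',f(68,82.5,z),'front -60',f(-60,82.5,z))
print('base corner',f(-81,87,8),f(-81,-87,8))
E
```

```text
8 rib front [293. 312.] Lwall mid [380. 278.] Rwall [120. 278.] stop back [376. 359.] front -60 [386. 171.]
14 rib front [294. 316.] Lwall mid [382. 281.] Rwall [119. 282.] stop back [377. 364.] front -60 [387. 174.]
20 rib front [294. 321.] Lwall mid [383. 285.] Rwall [117. 286.] stop back [379. 369.] front -60 [389. 177.]
26 rib front [295. 325.] Lwall mid [385. 289.] Rwall [116. 290.] stop back [380. 374.] front -60 [391. 179.]
34 rib front [295. 331.] Lwall mid [387. 295.] Rwall [113. 295.] stop back [383. 380.] front -60 [393. 183.]
base corner [395. 138.] [105. 138.]
```

The first bolt is seated in the middle lane: block at crop (252,375), against the stop. The case is too close for fingers to open in the right lane, so bolt 1 goes in the left lane. I'll grip it shallow and release it 9 mm up, so the opening tips clear the side wall and the neighbouring stud.

```bash
python3 - <<'E'
from h import *
c=lambda x,y,z:onz('c_b1b',(x-500)/2.5+193,y/2.5+61,z)
A,B,J=c(703,132,24),c(700,232,24),c(700,248,32); d=(A-B); d/=np.linalg.norm(d); ang=np.arctan2(d[1],d[0])
g=B+d*((J-B)@d+28); g[2]=0; print(ang,J,g)
if np.linalg.norm(J[:2]-[589.4,279.2])<8 and abs(ang-1.37)<.06:
    ang=(ang+1.37)/2; q=quat(bolt_rot(ang))
    manip.movep(g+[0,0,150],q); manip.move_l(g+[0,0,35.5],vel=100); rep('down'); fingers.clamp(); rep('clamp')
    manip.move_l(g+[0,0,90],vel=80); rep('up'); manip.move_l(g+[0,0,310],vel=200); rep('high'); manip.dwell(.2); shot('wrist','h_b1')
    cv2.imwrite('pics/h_b1z.png',cv2.resize(cv2.imread('pics/h_b1.png')[80:384,130:400],None,fx=1.8,fy=1.8))
E
```

```text
1.3599469266445758 [588.93234125 279.23096802  32.        ] [595.11804459 306.5411845    0.        ]
down t 54.4 p [595.5 306.7  36.3] F [-0.2 -0.3  0.7] M [ 0.02  0.03 -0.05] gap 85.3 q6 0.51
clamp t 55.0 p [595.  306.7  35.8] F [-2.5  0.2  4.2] M [ 0.03  0.49 -0.04] gap 17.2 q6 0.51
up t 55.8 p [594.8 306.4  89.4] F [-0.8 -0.3 -6.7] M [0.1  0.02 0.  ] gap 16.7 q6 0.51
high t 57.1 p [594.9 306.5 308.6] F [ 0.2  0.1 -6.2] M [0.06 0.01 0.02] gap 16.3 q6 0.51
```

View pics/h_b1z.png

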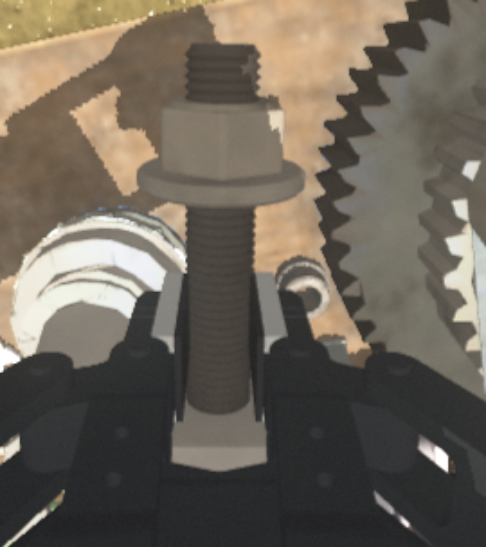

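```bash
python3 - <<'E'
from h import *
f=lambda x,y,z:tool_at(x/1.8+130,y/1.8+80,z).round(1)
j=f(220,412,3.5); print('junction',j,'washer',f(222,205,-9.5))
dd=-j[0]; dd=dd if 23<dd<33 else 28
xs=38-dd; print(xs)
seat(xs,55,52.5,QH)
E
```

```text
junction [-28.5   0.8   3.5] washer [36.1  1.2 -9.5]
9.5
above t 60.3 p [559.2  77.8 111.1] F [ 0.3 -0.  -6.6] M [ 0.07  0.13 -0.01] gap 16.7 q6 -1.59
low t 61.0 p [558.8  77.7  64.9] F [ 0.5  0.4 -6.4] M [0.01 0.01 0.01] gap 16.5 q6 -1.59
floor t 61.5 p [558.5  77.7  52.9] F [ 0.4  0.4 -5.6] M [ 0.    0.09 -0.02] gap 16.6 q6 -1.59
stop after 11 mm t 64.3 p [567.   77.2  52.4] F [-15.1  -1.5   0.7] M [-0.13  2.49  0.13] gap 16.5 q6 -1.59
```

```bash
python3 - <<'E'
from h import *
fingers.release(); rep('rel'); p=st()['eef_pos']; manip.move_l(p+[0,0,120],vel=150)
manip.movep(W([-110,0,330]),QH); manip.dwell(.2); shot('wrist','p_b1'); shot('side','s_p')
a=cv2.imread('pics/p_b1.png')[115:315,151:351]; b=cv2.imread('pics/top0.png')
cv2.imwrite('pics/pz2.png',cv2.resize(a,(600,600)))
f=lambda x,y,z:((proj('p_b1',W([x,y,z]))-[151,115])*3).round(0)
for y in (0,55): print(y,'back top edge',f(68,y,53),'front top edge',f(38,y,53),'if 12 short back',f(56,y,53))
E
```

```text
rel t 65.0 p [569.6  77.1  53. ] F [-0.5 -0.5  0.5] M [ 0.   -0.02 -0.04] gap 85.4 q6 -1.58
0 back top edge [300. 476.] front top edge [300. 422.] if 12 short back [300. 455.]
55 back top edge [410. 476.] front top edge [412. 422.] if 12 short back [411. 455.]
```

View pics/pz2.png

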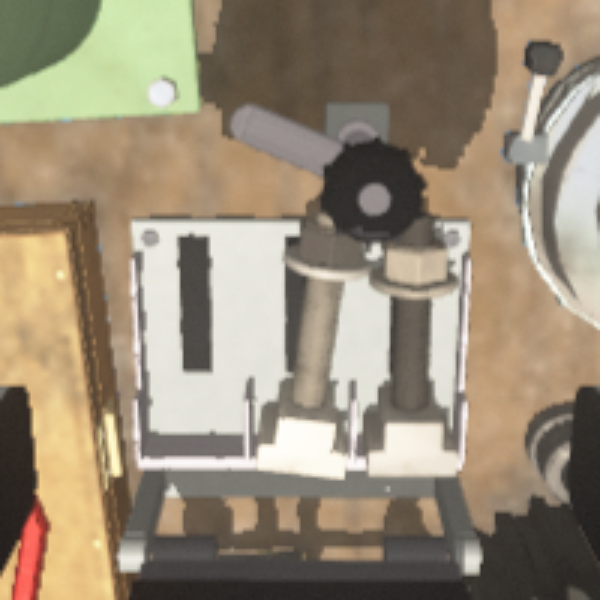

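Left bolt seated straight: its block's back edge is at ~(416,472), as predicted. The middle bolt has been turned about 0.14 rad (washer at (330,258) instead of x≈300). I'll straighten it by pushing its stud right with closed fingertips.

```bash
python3 - <<'E'
from h import *
fingers.clamp(); manip.movep(W([-6,30,150]),QH); manip.move_l(W([-6,30,60]),vel=120); manip.move_l(W([-6,30,44]),vel=60); rep('in')
f0=st()['force'].copy()
for y in np.arange(28,13.9,-1):
    manip.move_l(W([-6,y,44]),vel=25); f=st()['force']-f0; print(y,f.round(1))
    if abs(f[1])>15: break
manip.move_l(W([-6,y+3,44]),vel=40)
manip.move_l(W([-6,y+3,150]),vel=150); manip.movep(W([-110,0,330]),QH); manip.dwell(.2); shot('wrist','p_b3')
im=cv2.imread('pics/p_b3.png'); 
f=lambda x,y,z:((proj('p_b3',W([x,y,z]))-[151,115])*3).round(0)
a=cv2.cvtColor(cv2.resize(im[115:315,151:351],(600,600)),cv2.COLOR_BGR2GRAY)
# stud edges along rows: transitions around column 300
for r in (300,320,340,360,380): print(r,[int(x) for x in a[r,260:460:5]])
b=cv2.cvtColor(cv2.resize(cv2.imread('pics/p_b1.png')[115:315,151:351],(600,600)),cv2.COLOR_BGR2GRAY)
for r in (300,380): print('old',r,[int(x) for x in b[r,260:460:5]])
E
```

```text
in t 70.0 p [549.5  53.2  43.7] F [-0.2 -0.2 -0.4] M [-0.01 -0.01 -0.01] gap -0.1 q6 -1.63
28.0 [-0.2  0.3  0.4]
27.0 [-0.6  0.9  1.1]
26.0 [-0.3  1.7  1. ]
25.0 [-0.4  1.6  1. ]
24.0 [-0.4  1.1 -0.1]
23.0 [-0.4  1.6  1.1]
22.0 [-0.3  1.3  2. ]
21.0 [0.  1.2 0.3]
20.0 [-1.2  1.4  1.5]
19.0 [-1.1  1.4  1.5]
18.0 [-0.3  2.4  2.1]
17.0 [-1.6  2.3  1.7]
16.0 [-1.7  1.8  1. ]
15.0 [-1.1  1.5  1.7]
14.0 [-2.   3.3  3. ]
300 [232, 222, 140, 156, 167, 172, 161, 149, 122, 77, 74, 118, 229, 230, 231, 231, 229, 231, 231, 231, 231, 229, 229, 228, 229, 231, 169, 78, 100, 117, 127, 130, 124, 116, 135, 218, 227, 231, 233, 229]
320 [231, 231, 163, 147, 162, 178, 173, 157, 133, 102, 62, 118, 232, 231, 231, 230, 229, 229, 229, 230, 231, 230, 230, 230, 230, 230, 140, 68, 88, 94, 99, 99, 95, 86, 121, 223, 230, 230, 229, 226]
340 [231, 230, 225, 152, 160, 172, 181, 175, 159, 127, 77, 147, 228, 229, 231, 232, 231, 229, 227, 228, 230, 230, 229, 226, 227, 228, 122, 72, 89, 92, 99, 101, 94, 90, 152, 230, 230, 229, 229, 212]
360 [197, 122, 122, 123, 123, 123, 109, 52, 51, 55, 68, 117, 122, 122, 122, 123, 132, 212, 229, 229, 229, 229, 229, 231, 231, 227, 111, 72, 91, 95, 101, 103, 93, 92, 170, 231, 231, 231, 231, 180]
380 [116, 122, 121, 122, 122, 122, 102, 52, 52, 51, 61, 112, 122, 120, 122, 121, 122, 117, 112, 112, 113, 113, 113, 164, 221, 207, 121, 77, 92, 99, 102, 102, 94, 87, 144, 214, 229, 229, 229, 182]
old 300 [228, 230, 230, 230, 229, 138, 75, 77, 77, 106, 139, 156, 167, 167, 149, 135, 168, 226, 228, 228, 228, 226, 225, 225, 226, 227, 143, 73, 98, 111, 120, 125, 120, 109, 135, 221, 224, 229, 229, 224]
old 380 [226, 226, 227, 225, 192, 128, 109, 124, 143, 163, 175, 165, 143, 125, 152, 170, 227, 224, 186, 181, 226, 225, 225, 226, 221, 166, 120, 81, 94, 100, 103, 102, 95, 89, 146, 211, 226, 226, 222, 163]
```

```bash
python3 - <<'E'
from h import *
cv2.imwrite('pics/pz3.png',cv2.resize(cv2.imread('pics/p_b3.png')[115:315,151:351],(600,600)))
E
```

```text
(no output)
```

View pics/pz3.png

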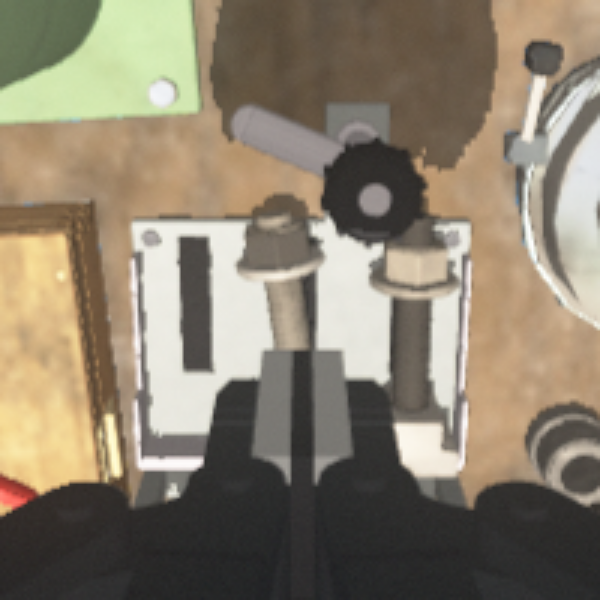

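The closed fingers hide the block here. The stud was over-corrected: washer at (281,258), about −0.1 rad. I'll nudge it back about 6 mm from the right and check numerically, fingers open.

```bash
cat >> h.py <<'E'
def check(nm):
    shot('wrist',nm); a=cv2.cvtColor(cv2.imread(f'pics/{nm}.png'),cv2.COLOR_BGR2GRAY)
    for lane in (0,55):
        r=[]
        for x in (-22,-12,-2,8,14):
            uv=[proj(nm,W([x,lane+o,32])) for o in (-22,22)]; n=177
            t=np.linspace(0,1,n); prof=cv2.remap(a,np.float32([uv[0][0]+(uv[1][0]-uv[0][0])*t]),np.float32([uv[0][1]+(uv[1][1]-uv[0][1])*t]),cv2.INTER_LINEAR)[0].astype(float)
            o=np.linspace(-22,22,n); m=prof<200; r.append((x,round(o[m].min(),1),round(o[m].max(),1),round(o[m].mean(),1)))
        print(nm,'lane',lane,r)
E
python3 - <<'E'
from h import *
manip.movep(W([-6,-33,150]),QH); manip.move_l(W([-6,-33,60]),vel=120); manip.move_l(W([-6,-33,44]),vel=60); rep('in')
f0=st()['force'].copy()
for y in np.arange(-31,-19.9,1):
    manip.move_l(W([-6,y,44]),vel=25); f=st()['force']-f0; print(y,f.round(1)[1],end=' ')
    if abs(f[1])>15: break
manip.move_l(W([-6,y-3,44]),vel=40)
manip.move_l(W([-6,y-3,150]),vel=150); manip.movep(W([-110,0,330]),QH); fingers.release(); manip.dwell(.2); check('p_b4')
a=cv2.imread('pics/p_b4.png')
# nut top: bright block rows in lane 0/55, along x
g=cv2.cvtColor(a,cv2.COLOR_BGR2GRAY)
for lane in (0,55):
    print(lane,[(x,int(g[tuple(proj('p_b4',W([x,lane,53])).round().astype(int)[::-1])])) for x in range(20,82,4)])
    print('edges y',[ (o,int(g[tuple(proj('p_b4',W([60,lane+o,53])).round().astype(int)[::-1])])) for o in range(-28,29,3)])
rep()
E
```

```text
in t 78.1 p [546.   -9.7  43.6] F [ 0.3 -0.1 -0.3] M [-0.01  0.02  0.04] gap 0.2 q6 -1.75
-31.0 -0.4 -30.0 -0.3 -29.0 0.8 -28.0 -0.2 -27.0 0.1 -26.0 -0.8 -25.0 -0.8 -24.0 -0.9 -23.0 -0.3 -22.0 -1.6 -21.0 -0.6 -20.0 -0.7 p_b4 lane 0 [(-22, np.float64(-8.8), np.float64(10.8), np.float64(1.0)), (-12, np.float64(-8.8), np.float64(10.8), np.float64(1.0)), (-2, np.float64(-8.8), np.float64(11.0), np.float64(1.1)), (8, np.float64(-9.0), np.float64(11.2), np.float64(1.1)), (14, np.float64(-9.0), np.float64(11.0), np.float64(1.0))]
p_b4 lane 55 [(-22, np.float64(-14.8), np.float64(16.8), np.float64(0.9)), (-12, np.float64(-11.5), np.float64(10.2), np.float64(-0.6)), (-2, np.float64(-11.2), np.float64(10.2), np.float64(-0.5)), (8, np.float64(-11.0), np.float64(10.8), np.float64(-0.1)), (14, np.float64(-11.5), np.float64(10.8), np.float64(-0.4))]
0 [(20, 175), (24, 173), (28, 165), (32, 127), (36, 168), (40, 252), (44, 252), (48, 252), (52, 252), (56, 250), (60, 247), (64, 240), (68, 121), (72, 122), (76, 125), (80, 95)]
edges y [(-28, 251), (-25, 247), (-22, 249), (-19, 251), (-16, 251), (-13, 249), (-10, 250), (-7, 249), (-4, 247), (-1, 247), (2, 249), (5, 250), (8, 250), (11, 250), (14, 251), (17, 251), (20, 249), (23, 250), (26, 244)]
55 [(20, 103), (24, 103), (28, 99), (32, 90), (36, 114), (40, 240), (44, 243), (48, 242), (52, 243), (56, 240), (60, 232), (64, 223), (68, 149), (72, 121), (76, 120), (80, 99)]
edges y [(-28, 244), (-25, 251), (-22, 185), (-19, 241), (-16, 241), (-13, 241), (-10, 239), (-7, 238), (-4, 234), (-1, 230), (2, 234), (5, 233), (8, 233), (11, 232), (14, 232), (17, 231), (20, 230), (23, 236), (26, 221)]
 t 84.1 p [444.2  29.  330. ] F [0.4 0.2 0.2] M [-0.01 -0.05  0.02] gap 84.9 q6 -1.72
```

Both bolts are straight (centre offsets within 1 mm along the stud) and their blocks span x = 38–67. Now shut the cover by pushing its top face with closed fingertips.

```bash
python3 - <<'E'
from h import *
u=R.from_euler('z',YAW).apply([1,0,0]); l=R.from_euler('z',YAW).apply([0,1,0]); hx=H0+142*u; hx[2]=73; hx=hx+l*57
print('hinge local y', R.from_euler('z',-YAW).apply(hx-C0))
def tip(th): return hx+u*(-140*np.cos(th)+3*np.sin(th)+11)+[0,0,140*np.sin(th)+3*np.cos(th)+17]
fingers.clamp(); manip.movep(tip(1.7)+u*15+[0,0,100],QH); manip.move_l(tip(1.7)+u*15,vel=120); rep('behind')
for th in np.append(np.arange(1.65,.1,-.1),[.06,.03,0,-.02,-.035]):
    manip.move_l(tip(th),vel=90 if th>.3 else 40); f=st()['force']; print(round(th,2),f.round(1))
    if th<.1 and f[2]>30: break
rep('shut'); manip.dwell(.3)
manip.move_l(tip(0)+[0,0,120],vel=150); manip.movep(W([-110,0,330]),QH); fingers.release(); manip.dwell(.2); shot('wrist','shut')
a=cv2.cvtColor(cv2.imread('pics/shut.png'),cv2.COLOR_BGR2GRAY)
rep()
E
```

```text
hinge local y [96.10755964  8.30355334 73.        ]
behind t 86.8 p [697.6  23.3 229.7] F [0.2 0.3 0.4] M [ 0.05 -0.03  0.03] gap -0.0 q6 -1.65
1.65 [ 0.2 -0.2 -0.7]
1.55 [-0.6  0.5 -0.5]
1.45 [ 0.7  0.  -0.3]
1.35 [-0.4 -0.2  0.6]
1.25 [ 0.6  0.  -0.8]
1.15 [-0.7 -0.1 -0.7]
1.05 [ 0.4 -0.2 -0.7]
0.95 [-0.2 -0.2  0.1]
0.85 [ 0.9 -0.1 -0.3]
0.75 [ 0.7 -0.3  0.2]
0.65 [-0.6 -0.1  0.4]
0.55 [ 0.5 -0.2 -0.2]
0.45 [ 0.1 -0.   0. ]
0.35 [-0.3  0.3  0.3]
0.25 [ 0.2 -1.  -0.4]
0.15 [ 0.3 -0.1  0.3]
0.06 [ 0.2  0.2 -0.2]
0.03 [ 0.2  0.5 -0.4]
0.0 [1.1 0.  1.3]
-0.02 [-9.2  1.9 26.4]
-0.04 [-16.3   0.8  44.8]
shut t 93.7 p [522.1  33.   92.2] F [-16.3   0.8  44.8] M [ 0.21  3.07 -0.03] gap -0.2 q6 -1.68
 t 96.7 p [444.2  29.  330. ] F [-0.1 -0.  -0. ] M [ 0.03 -0.01  0.03] gap 85.4 q6 -1.72
```

```bash
python3 - <<'E'
from h import *
# rod-free check: template match cassette patch of earlier shut view (rectified to z=110 plane) against now
def rect(f,z):
    gx,gy=np.meshgrid(np.arange(-90,90,1.),np.arange(-70,90,1.)); P=W(np.c_[gy.ravel(),-gx.ravel(),np.full(gx.size,z)])
    im=cv2.imread(f'pics/{f}.png'); uv=np.array([proj(f,p) for p in P]).reshape(*gx.shape,2).astype(np.float32)
    return cv2.remap(im,uv[...,0],uv[...,1],cv2.INTER_LINEAR)[::-1]
for z,sl in ((110,(slice(85,160),slice(85,180))),(122,(slice(10,50),slice(0,180)))):
    for f in ('w_lock','p_b4','shut'):
        r=rect(f,z)
        if f=='w_lock': ref=cv2.cvtColor(r,cv2.COLOR_BGR2GRAY)[sl]
        m=cv2.matchTemplate(cv2.cvtColor(r,cv2.COLOR_BGR2GRAY),ref[5:-5,8:-8],cv2.TM_CCOEFF_NORMED); print(z,f,cv2.minMaxLoc(m)[1::2])
def br(f,z,x):
    g=cv2.cvtColor(cv2.imread(f'pics/{f}.png'),cv2.COLOR_BGR2GRAY); return [int(g[tuple(proj(f,W([x,y,z])).round().astype(int)[::-1])]) for y in range(-80,0,6)]
for f in ('w_lock','p_b4','shut'): print(f,'rail',[br(f,110,x) for x in (-46,)],'cover bar z76',br(f,76,-46))
E
```

```text
110 w_lock (0.999998927116394, (93, 90))
110 p_b4 (0.44644856452941895, (29, 23))
110 shut (0.8789646029472351, (93, 90))
122 w_lock (0.9999997019767761, (8, 15))
122 p_b4 (0.2851064205169678, (7, 10))
122 shut (0.9453156590461731, (8, 15))
w_lock rail [[84, 238, 240, 235, 244, 242, 237, 234, 242, 219, 120, 227, 217, 69]] cover bar z76 [147, 115, 108, 86, 88, 87, 85, 86, 115, 108, 158, 157, 157, 153]
p_b4 rail [[85, 144, 194, 230, 230, 226, 71, 78, 230, 229, 226, 230, 215, 153]] cover bar z76 [150, 231, 233, 232, 232, 73, 73, 229, 230, 229, 230, 229, 216, 171]
shut rail [[84, 232, 240, 240, 240, 240, 240, 239, 240, 208, 118, 231, 215, 151]] cover bar z76 [151, 113, 106, 84, 89, 86, 87, 85, 113, 111, 160, 160, 158, 158]
```

```bash
python3 - <<'E'
from h import *
q=quat(down(-0.33)); p=np.array([460.6,55.2,112])
manip.movep(p+[0,0,90],q); manip.move_l(p,vel=80); rep('at'); fingers.clamp(); rep('clamp')
turn(-1.6,5); rep('t')
for i in range(9):
    turn(-.1,1); s=st(); print(round(s['joint_pos'][5],2),s['moment'].round(2),round(s['finger_gap'],1))
    if abs(s['moment'][2])>.6: break
fingers.release(); rep('rel'); manip.move_l(p+[0,0,120],vel=120)
manip.movep([440,30,290],quat(down(np.pi/2)));manip.dwell(.2);shot('wrist','lock2')
g=cv2.cvtColor(cv2.imread('pics/lock2.png'),cv2.COLOR_BGR2GRAY)
for a in np.arange(-.4,2.5,.1):
    v=[int(g[tuple(proj('lock2',[460.8+r*np.cos(YAW-a),55.3+r*np.sin(YAW-a),88]).round().astype(int)[::-1])]) for r in (30,38,46,54)]; print(round(a,1),v)
E
```

```text
at t 99.6 p [460.9  55.2 112.4] F [-0.2  0.1 -0.9] M [-0.05 -0.01 -0.01] gap 85.2 q6 0.2
clamp t 100.1 p [460.1  55.4 112.5] F [-6.   0.3  8. ] M [0.21 0.85 0.02] gap 35.7 q6 0.2
t t 102.2 p [460.1  55.4 112.5] F [-3.   0.7  4.9] M [0.2  0.37 0.11] gap 36.2 q6 -1.4
-1.49 [0.17 0.38 0.05] 35.8
-1.59 [0.19 0.33 0.08] 35.8
-1.68 [0.09 0.36 0.14] 35.6
-1.78 [0.19 0.3  0.06] 36.2
-1.87 [ 0.25  0.14 -0.37] 35.6
-1.97 [0.2  0.2  0.11] 36.1
-2.06 [ 0.32 -0.16 -0.37] 35.4
-2.16 [ 0.02  0.47 -0.39] 35.5
-2.25 [-0.08  0.53 -0.51] 35.8
rel t 105.0 p [460.2  55.4 112.6] F [0.3 0.3 0.5] M [ 0.01 -0.04 -0.11] gap 85.2 q6 -2.26
-0.4 [63, 89, 159, 159]
-0.3 [62, 88, 158, 154]
-0.2 [128, 226, 158, 124]
-0.1 [56, 250, 249, 244]
-0.0 [219, 252, 251, 248]
0.1 [244, 252, 250, 246]
0.2 [244, 146, 155, 177]
0.3 [100, 117, 157, 150]
0.4 [117, 84, 155, 156]
0.5 [77, 73, 161, 162]
0.6 [68, 67, 151, 156]
0.7 [104, 68, 71, 157]
0.8 [122, 70, 68, 138]
0.9 [137, 107, 68, 101]
1.0 [188, 104, 69, 120]
1.1 [99, 86, 115, 120]
1.2 [88, 84, 116, 118]
1.3 [88, 82, 87, 92]
1.4 [87, 126, 156, 157]
1.5 [161, 157, 158, 161]
1.6 [159, 161, 161, 160]
1.7 [159, 157, 157, 155]
1.8 [157, 153, 154, 148]
1.9 [163, 146, 152, 156]
2.0 [162, 138, 141, 88]
2.1 [160, 136, 77, 85]
2.2 [153, 78, 79, 80]
2.3 [86, 82, 75, 85]
2.4 [83, 87, 78, 80]
```

The dog is back over the lip: the bright ray lies at angle −0.1…0.1, and the stop moment was felt. Now the tension knob: 4.33 rad clockwise, 1 rad of clearance plus 10 mm at 3 mm/rad.

```bash
python3 - <<'E'
from h import *
p=np.array([606,20,148.]); y0=2.35
j=ik(p+[0,0,70],quat(down(y0))); print(j.round(2)); 
manip.move_j(j); manip.dwell(.2)
manip.move_l(p,vel=80); rep('at'); fingers.clamp(); rep('clamp')
q=np.array(st()['joint_pos']); n=18; tot=4.33
p0=p.copy()
for i in range(1,n+1):
    a=tot*i/n; t=ik(p0-[0,0,3*a],quat(down(-1.0))); t=np.array(t); t[5]=q[5]+a; 
    manip.move_j(t)
    if i%3==0 or i<2: rep(round(a,2))
E
```

```text
[-0.16  0.52  1.28 -0.    1.35 -2.51]
at t 108.9 p [606.3  20.  148.6] F [-0.2 -0.2  0.4] M [-0.03 -0.01 -0.02] gap 85.1 q6 -2.51
clamp t 109.3 p [606.4  19.7 148.7] F [ 0.8 -2.3  4.8] M [-0.35 -0.02 -0.01] gap 39.6 q6 -2.51
0.24 t 109.7 p [606.5  19.6 148. ] F [ 1.1 -1.6  5. ] M [-0.37 -0.09 -0.18] gap 39.5 q6 -2.27
0.72 t 110.4 p [606.5  19.4 146.6] F [ 0.6 -4.4  5.9] M [-0.64 -0.13 -0.16] gap 39.9 q6 -1.79
1.44 t 111.4 p [606.5  19.1 144.4] F [-0.5 -4.7  6.4] M [-0.84  0.   -0.17] gap 39.7 q6 -1.07
2.17 t 112.4 p [606.2  19.  142.3] F [-1.7 -7.   6.6] M [-0.92  0.36 -0.07] gap 39.4 q6 -0.34
2.89 t 113.5 p [606.   19.1 140.1] F [-3.3 -5.2  7.7] M [-0.92  0.59 -0.12] gap 39.5 q6 0.38
3.61 t 114.5 p [605.8  19.3 138. ] F [-4.4 -4.   9.6] M [-0.72  0.71 -0.13] gap 39.6 q6 1.1
4.33 t 115.5 p [605.8  19.6 135.8] F [-4.  -2.9  8.6] M [-0.48  0.7  -0.11] gap 40.1 q6 1.82
```

```bash
python3 - <<'E'
from h import *
fingers.release(); rep('rel'); manip.move_l(st()['eef_pos']+[0,0,110],vel=120); rep()
rot=R.from_euler('z',YAW)*R.from_euler('y',-.6)*R.from_euler('z',-YAW)*down(np.pi/2+YAW)
print('tool z',rot.apply([0,0,1]).round(2))
P=W([53,54,115])-130*rot.apply([0,0,1]); print(P)
j=ik(P,quat(rot)); print(None if j is None else j.round(2))
manip.movep([560,60,300],QH); manip.movep(P,quat(rot)); manip.dwell(.3); shot('wrist','rod'); rep()
im=cv2.cvtColor(cv2.imread('pics/rod.png'),cv2.COLOR_BGR2GRAY)
for z in (90,95,99,105,109,115,122,128): print(z,proj('rod',W([53,54,z])).round(1),proj('rod',W([41,54,z])).round(1),proj('rod',W([53,70,z])).round(1))
u,v=proj('rod',W([53,54,115])).round().astype(int)
for r in range(v-26,v+27): print(r,[int(x) for x in im[r,u-22:u+23:2]])
E
```

```text
rel t 116.0 p [606.   20.1 134.9] F [-0.4 -0.3 -0.7] M [-0.03  0.    0.  ] gap 85.2 q6 1.82
 t 117.1 p [605.7  20.1 244. ] F [ 0.  -0.4 -0.3] M [ 0.01  0.03 -0.06] gap 85.6 q6 1.82
tool z [ 0.56 -0.03 -0.83]
[536.59583386  77.93997358 222.29362994]
[-0.08  0.14  1.91  0.03  0.49 -1.61]
 t 121.3 p [536.8  77.9 222.3] F [-0.9  0.3 -0.2] M [-0.02  0.22  0.01] gap 85.3 q6 -1.61
90 [251.3 164.9] [251.3 155.6] [268.6 164.9]
95 [251.3 168.9] [251.3 159.6] [268.8 168.9]
99 [251.3 172.1] [251.3 162.8] [269.  172.1]
105 [251.3 177.1] [251.3 167.9] [269.2 177.1]
109 [251.3 180.5] [251.3 171.3] [269.4 180.5]
115 [251.3 185.7] [251.3 176.6] [269.7 185.7]
122 [251.3 192. ] [251.3 182.9] [270. 192.]
128 [251.3 197.5] [251.3 188.5] [270.3 197.5]
160 [98, 96, 98, 100, 98, 101, 139, 147, 156, 158, 159, 162, 160, 159, 157, 153, 146, 133, 94, 97, 185, 182, 138]
161 [98, 96, 96, 98, 98, 104, 142, 150, 155, 158, 159, 162, 161, 158, 155, 151, 145, 134, 96, 93, 182, 174, 132]
162 [98, 98, 97, 98, 99, 104, 143, 151, 157, 158, 161, 161, 161, 157, 155, 151, 146, 135, 95, 149, 184, 163, 126]
163 [140, 140, 141,
[... 4881 characters left out ...]
84, 83]
206 [168, 147, 86, 84, 88, 86, 87, 87, 87, 87, 87, 87, 85, 86, 86, 85, 82, 84, 83, 83, 83, 85, 82]
207 [167, 151, 84, 86, 86, 85, 86, 86, 87, 88, 86, 86, 84, 87, 84, 85, 84, 83, 84, 81, 85, 81, 83]
208 [166, 152, 85, 86, 86, 84, 86, 83, 85, 85, 84, 84, 87, 85, 83, 84, 85, 83, 84, 82, 85, 83, 83]
209 [161, 150, 83, 85, 85, 84, 86, 85, 84, 86, 87, 87, 86, 87, 84, 84, 83, 82, 83, 81, 82, 82, 82]
210 [156, 146, 85, 85, 87, 86, 86, 86, 85, 85, 88, 85, 88, 86, 83, 86, 83, 84, 83, 81, 82, 83, 82]
211 [149, 138, 83, 85, 85, 85, 84, 85, 84, 85, 86, 85, 85, 85, 83, 85, 83, 81, 83, 81, 79, 82, 81]
212 [149, 135, 83, 85, 86, 84, 84, 83, 85, 84, 85, 86, 87, 86, 84, 84, 83, 81, 81, 82, 80, 81, 81]
```

The rod view agrees with the plan:
- **Yoke:** the top face's front edge is at row 171, predicted 171.3 for z = 109.
- **Rod end:** centre at row 192.5, predicted 192.0 for 13 mm proud.
- **Groove:** a thin dark band sits right at the yoke face, rows 177–179.

Next: back the arm off and hand in.

```bash
python3 - <<'E'
from h import *
manip.move_l(st()['eef_pos']+[-30,0,90],vel=150); manip.dwell(.5); rep(); workorder.close_job()
E
```

```text
t 122.5 p [506.8  77.9 312.2] F [-0.1 -0.9  0.4] M [0.03 0.29 0.01] gap 85.4 q6 -1.61
the job is handed in; nothing more can be done
```

I completed every step of the sequence and handed the job in at about 122 s of the 210 s allowed. No verdict is reported, so this rests on my own checks.

**What I did:** I loosened the lock knob about 1.9 rad and opened the cover to its stop. There were two T-bolts; one is now in the middle lane and one in the left lane. I then shut the cover, turned the lock knob back tight and turned the tension knob 4.33 rad clockwise.

**Last checks:**
- **Bolts:** before I shut the cover, both lay straight (centre offsets within 1 mm along the stud), with their T-nuts at about x = 38–67 mm, against the back stop.
- **Cover:** it matches the first shut view at exactly the same image position.
- **Lock knob:** the dog points back over the lip, within about 0.1 rad of tight.
- **Hold-down bar:** the yoke top has come down to about 109 mm and the rod end stands about 13 mm proud, with the groove at the yoke face. That is a deflection of about 10 mm.

**What went wrong or is less certain:**
- **Cover opening:** the handle slipped from the grip partway, so I finished by pushing with closed fingers until it met the stop.
- **Middle bolt:** it was found turned about 0.14–0.17 rad. My first push over-corrected it to about −0.1 rad, and a second push straightened it.
- **Cover forces:** almost no push force showed while I shut the cover until the end, so I relied on the image match to confirm it.
- **Bystanders:** I planned paths clear of the spanner, sleeve and collet and saw nothing displaced, but did not re-measure them at the end.

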